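# Let the walnut out of the nut dispenser

### The arm

A 7-joint arm with a two-finger parallel gripper is mounted at the origin on the work surface. World frame = base frame: x ahead of the robot, y to its left, z up, the work surface at z = 0. Lengths are in m, angles in rad, forces in N, time in s.
With the tool pointing down it reaches from about 0.4 to 0.925 m from the base axis. Payload 4.1 kg.
Tool frame: the origin (TCP) lies between the finger pads; the fingertips stand 17 mm ahead of it and the grasp point (between the pads) lies 2 mm behind it (finger_overhang is the z of the fingertips in the tool frame, in m); z points along the fingers, x is the direction in which the jaws open and shut, and the axes are right-handed (so a half turn about z gives the same grasp; the last joint's range is limited). The gripper opens to 85 mm and grips with 20 to 120 N. Pads are 22 mm wide; open, the fingers measure 114 mm over their backs; the gripper's body (76 mm by 85 mm) begins 54 mm behind the grasp point. The pads swing forward as they close: fully open they stand 13 mm farther back than shut.
Start: joints at [1.025, 0.398, 0.045, 1.537, -0.019, 1.207, -0.051], TCP at [0.281, -0.586, 0.248] pointing down, gripper open.
Joint ranges: [-2.82, 2.82], [-0.49, 2.23], [-1.37, 1.46], [0, 2.46], [-1.36, 4.5], [0.23, 2], [-2.94, 2.94]. Speed limits (rad/s): [2.57, 2.57, 3.14, 3.14, 3.14, 3.14, 3.14].

### API

Orientations are given as a unit quaternion [x, y, z, w].
In Python, from plant import * gives the robot as it stands. The module is installed in compiled form; this text tells all that it offers.
- The arm moves only by the tool step_arm, never from a script. Its arguments are lists of equal length, an entry for each row: "xyz": the shift along the tool's x, y, z normalised to -1 to 1, where 1 is 15 cm, a list of three; "angular": the turn, a rotation vector about the tool's x, y, z normalised to -1 to 1, where 1 is 180 degrees, a list of three; "grip": the closure, from -1 (fully open) to 1 (shut). In form: {"xyz": [[x, y, z], ...], "angular": [[rx, ry, rz], ...], "grip": [grip, ...]}. A call has 1 to 12 rows; each row is the pose to reach, as a shift and turn from the pose commanded when the call began, along the tool's axes at that moment, turning the shorter way round; what a row does not reach only later rows make up. A row lasts 1/8 s, in which the tool goes at most 62.5 mm and 10.7 degrees, less where a joint would pass 70% of its speed; a pose out of reach is approached as far as the arm can. A call with a number of a shift or a turn outside -1 to 1 is refused whole. A call with a gripper value outside its range is refused whole. The fingers move at their own pace and stop on an object; "force" is the grip in N (left out, the last holds). Time passes only in rows, so rows that repeat a pose let the fingers close. It gives the time, the measured TCP pose, the force and the opening at its end, in the units of the state.
- state(): the state, without advancing time (a new reading comes with each control period).
- get_image(name): name is "scene" or "side" or "wrist"; returns (picture, depth): 480x640x3 uint8, blue, green, red; 480x640 float32, m along the optical axis (not along the pixel's ray), 0 where there is no reading.
- get_calibration(name): a dict with "camera_matrix" (3x3 intrinsics, pixels), "cam_to_world" (4x4, takes a point from camera to world coordinates); the wrist camera has in their place "tool_from_camera" (4x4, takes a point from camera to tool coordinates, whose origin is the TCP and whose axes are the tool frame's). Camera axes: x right, y down, z forward; pixel columns grow to the right and rows downward; lengths in m; the calibration is good to about 2 mm. A picture is of the moment at which its call begins: read the wrist's pose just before it. get_calibration takes no time and is no camera call.
- sign_off(): hands the job in, once; it reports no verdict.
Trained networks look in the newest picture that a camera, given by its name, has taken for a name from the list of things; names that differ only in an ending like _2 or _b are one class to them, and where a whole thing is asked for, a point or a joint stands for the part that bears it (a point fixed in the world has none). Each returns a list of dicts, best first, with "p" (0 to 1); they miss things now and then, are a little off and sometimes report something else, mostly with a low value. They report only what shows in the picture. A call takes as long as a camera call.
- cut_out(name, camera): "pixels" (480x640 bool, what is visible of it) and "rect" ([left, top, width, height] in pixels, round what is visible of it).
The state is a dict: "time": time; "joint_pos": joint angles; "joint_velocities": joint speeds; "joint_efforts": joint torques, N m; "tool_pos": TCP position; "tcp_rot": TCP orientation; "ft_force": force on the tool from outside, world axes, zero at the start; "wrist_torque": the same for the moment, N m; "width": finger opening in m.
Only numpy, scipy, OpenCV 4.12 (cv2) and the standard library are available. Lean on these libraries where they do the work, as an engineer would, in place of code of your own. Each camera call takes 0.05 s, during which the arm holds its last target. There are 200 camera calls.

### The job

Let the walnut, the larger of the two nuts, out of the clear nut dispenser: with the fingertips press down the outer paddle of the rocking lever on the walnut's side, so that its gate lifts, and keep it pressed until the walnut has rolled down into the tray; then let the lever come all the way back up so that the gate is shut again. Do not touch, pick up or carry the nuts, leave the other lever alone so that the smaller nut stays in its lane, and do not disturb the jam pot, coaster, spoon or toaster.

Things in the scene. Friction and masses are not known exactly. Their poses are not given: they have to be found in the camera images.
- dispenser: Two-lane nut dispenser, fixed to the desk: bamboo base and tray, clear acrylic lanes; 310 mm long (x), 358 mm wide over the paddles (y). Origin on the desk under the middle of the gate line; z up, x points from the tray to the hopper. At y = +98 and -98 mm a 72 mm high post carries a rocking lever that lies along y: gate on its inner end, paddle on its outer end.
- hopper (a point): Middle of the gate line, at the level of the lanes' floor, 42 mm above the desk. From here two lanes run back side by side to x = +126 mm, rising 10 degrees: left lane centre at y = +27 mm, right lane at y = -27 mm, each 44 mm wide, open on top, walls 105 mm high. Its flip-top lid is thrown open behind it (to x = 245 mm, 130 mm high). To the front a chute leads down to the tray.
- tray (a point): Middle of the tray's floor, 8 mm above the desk. Tray about 105 mm (x) by 116 mm (y) inside, walls 42 mm above the desk; a nut that rolls down the chute comes to rest in it (walnut's centre then 25 mm above the desk).
- lever_left_pad (a point): Middle of the upper face of the left (+y side) lever's steel paddle, a 34 x 42 x 5 mm plate (its 34 mm along the dispenser's x) sloping 0.3 rad up to its outer end at rest. It lies 60 mm outward of the pivot and 9 mm above it; pivot 64 mm above the desk: so 73 mm above the desk at rest, about 35 mm when fully down, then also 7 mm farther inward. Nothing is under it.
- lever_right_pad (a point): The same on the right lever (the dispenser's -y side).
- lever_left (a joint): Turn of the left lever: 0 at rest (gate shut), 0.65 rad with the paddle fully down (stop). It lifts the gate of the left lane, which is high enough for the walnut from about 0.5 rad. A spring brings it back up when released; it takes about 2 N at the paddle at first and 5 N fully down.
- lever_right (a joint): The same for the right lever and the right lane.
- walnut: Walnut, a light brown ball 34 mm across with a seam, 10 to 20 g, origin at its centre. It starts in either lane, lying against the gate; it rolls out by itself when the gate is up.
- macadamia: Macadamia nut, a smooth brown ball 24 mm across, origin at its centre, lying against the gate of the other lane. It stays.
- jam_pot: Bystander: black ceramic jam pot with a fitted knobbed lid, 80 mm across, 90 mm high, standing loose; origin under its centre.
- coaster: Bystander: round bamboo coaster, 96 mm across, 8 mm thick, loose; origin under its centre.
- spoon: Bystander: stainless demitasse spoon, 115 mm long, lying loose along its own x; origin on the desk.
- toaster: Bystander: compact silver toaster, 290 x 165 mm, 180 mm high, fixed; origin under its centre.

How it is judged:
On the way, in this order (a step that is already met when the one before it is completed fails the run):
1. the paddle on the walnut's side is pressed down and its gate is lifting, the walnut not yet in the tray (((y of macadamia in the frame of dispenser below 0 m and value of joint lever_left above 0.25 rad) or (y of macadamia in the frame of dispenser above 0 m and value of joint lever_right above 0.25 rad)) and not (x of walnut in the frame of dispenser between -0.18 and -0.075 m and y of walnut in the frame of dispenser between -0.06 and 0.06 m and z of walnut in the frame of dispenser below 0.04 m)), for 0.05 s.
2. the walnut has rolled into the tray while the paddle is still kept down (x of walnut in the frame of dispenser between -0.18 and -0.075 m and y of walnut in the frame of dispenser between -0.06 and 0.06 m and z of walnut in the frame of dispenser below 0.04 m and ((y of macadamia in the frame of dispenser below 0 m and value of joint lever_left above 0.25 rad) or (y of macadamia in the frame of dispenser above 0 m and value of joint lever_right above 0.25 rad))), for 0.1 s.
At the end, for the whole second after the job is handed in: The walnut lies at rest (under 30 mm/s) on the floor of the tray, the macadamia still lies at rest behind its gate, and both levers are back up within 0.05 rad, gates shut (x of walnut in the frame of dispenser between -0.18 and -0.075 m and y of walnut in the frame of dispenser between -0.06 and 0.06 m and z of walnut in the frame of dispenser below 0.04 m and x of macadamia in the frame of dispenser between 0.005 and 0.12 m and z of macadamia in the frame of dispenser between 0.045 and 0.1 m and value of joint each of lever_left, lever_right below 0.05 rad and linear speed of each of walnut, macadamia below 0.03 m/s); the robot touches nothing.
It fails at once if a nut is touched by the robot, or lifted (contact force between any of walnut, macadamia and the fingers above 0.05 N or contact force between any of walnut, macadamia and the arm above 0.05 N or height (world z) of any of walnut, macadamia above 0.1 m).
It fails at once if the other lever is pressed (beyond 0.15 rad) ((y of macadamia in the frame of dispenser above 0 m and value of joint lever_left above 0.15 rad) or (y of macadamia in the frame of dispenser below 0 m and value of joint lever_right above 0.15 rad)).
It fails at once if the macadamia leaves its lane (not (x of macadamia in the frame of dispenser between 0.005 and 0.12 m and z of macadamia in the frame of dispenser between 0.045 and 0.1 m)).
It fails at once if the jam pot, coaster or spoon is moved more than 20 mm (distance of any of jam_pot, coaster, spoon from where it was at the start of the episode above 0.02 m).
It fails at once if the toaster is pushed (over 5 N) (contact force between toaster and the fingers above 5 N or contact force between toaster and the arm above 5 N).
It also fails if it takes over 34 s, if anything falls off the work surface, if the arm or the gripper's body presses on something with over 40 N, if the wrist force passes 120 N, or if a joint passes its speed limit or range.

## Working session

There is one attempt and no reset: what is moved stays moved. The work goes in short steps, Python scripts to look and compute and a tool call to move; the robot and the scene stay as the last step left them, time stands still between calls to the robot, and variables do not carry over. Pictures are saved under pics/ and viewed, on a budget of 10 in all, crops included, one or two more only if the job needs it, and the job is handed in when it is done.

Besides the shell and the picture viewer there is one more tool, called after ">>>" as name(argument=value, ...), one argument or row to a line, values as JSON. step_arm: Moves the arm, as the interface text tells. Scaled input: -1 to 1 covers 15 cm each way for a shift and 180 degrees each way for a turn. Its arguments: {"type":"object","properties":{"xyz":{"type":"array"},"angular":{"type":"array"},"grip":{"type":"array"},"force":{"type":"number"}},"required":["xyz","angular","grip"]}

```bash
mkdir -p pics; cat > h.py <<'E'
from plant import *
import numpy as np, cv2
def pts(cam,mask,depth):
    K=np.array(get_calibration(cam)["camera_matrix"]);T=np.array(get_calibration(cam)["cam_to_world"])
    v,u=np.nonzero(mask&(depth>0));z=depth[v,u]
    p=np.c_[(u-K[0,2])*z/K[0,0],(v-K[1,2])*z/K[1,1],z]
    return p@T[:3,:3].T+T[:3,3]
E
python3 - <<'E'
from h import *
s=state();print(s["time"],s["tool_pos"],s["tcp_rot"],s["ft_force"])
ims=[]
for c in ["scene","side"]:
    im,d=get_image(c);ims.append(im);np.save(c+"_d.npy",d)
    print(c,np.round(get_calibration(c)["cam_to_world"],3).tolist())
    for n in ["dispenser","walnut","macadamia","lever_left","lever_right","jam_pot","coaster","spoon","toaster"]:
        for r in cut_out(n,c)[:2]:
            p=pts(c,r["pixels"],d)
            print(n,round(r["p"],2),r["rect"],np.round(np.median(p,0),3) if len(p) else "", np.round(np.percentile(p,[2,98],axis=0),3).tolist() if len(p) else "")
    cv2.imwrite(f"pics/{c}1.png",im)
print(state()["time"])
E
```

```text
0.0 [ 0.2806205  -0.58565762  0.24728443] [ 8.46216415e-01 -5.32838507e-01 -8.34070395e-04 -4.57650280e-04] [0.25905024 0.19083942 0.15051897]
scene [[0.195, 0.84, -0.507, 1.184], [0.981, -0.162, 0.109, -0.108], [0.009, -0.518, -0.855, 1.218], [0.0, 0.0, 0.0, 1.0]]
walnut 0.44 [312.7, 236.8, 9.5, 11.9] [0.514 0.027 0.074] [[0.5, 0.013, 0.059], [0.524, 0.042, 0.082]]
macadamia 0.55 [332.9, 240.7, 9.9, 7.4] [0.525 0.081 0.064] [[0.517, 0.071, 0.056], [0.532, 0.092, 0.071]]
macadamia 0.15 [142.8, 213.8, 19.2, 30.3] [ 0.358 -0.415  0.01 ] [[0.292, -0.433, -0.003], [0.396, -0.389, 0.021]]
lever_left 0.81 [330.8, 232.9, 64.4, 16.2] [0.536 0.174 0.068] [[0.501, 0.07, 0.05], [0.568, 0.226, 0.083]]
lever_left 0.16 [262.2, 219.3, 62.4, 17.5] [ 0.455 -0.059  0.069] [[0.422, -0.102, 0.048], [0.494, 0.052, 0.081]]
lever_right 0.8 [260.8, 219.4, 62.4, 17.5] [ 0.455 -0.06   0.069] [[0.384, -0.105, 0.001], [0.495, 0.052, 0.081]]
jam_pot 0.75 [108.6, 293.7, 41.1, 39.3] [ 0.624 -0.463  0.072] [[0.58, -0.501, 0.018], [0.65, -0.431, 0.088]]
coaster 0.94 [393.9, 182.5, 37.9, 26.0] [0.365 0.353 0.007] [[0
[... 226 characters left out ...]
.041], [0.532, 0.097, 0.071]]
toaster 0.92 [450.1, 153.6, 112.7, 121.2] [0.563 0.496 0.174] [[0.408, 0.445, 0.011], [0.661, 0.602, 0.183]]
side [[0.907, -0.284, 0.31, -0.046], [-0.42, -0.623, 0.66, -1.122], [0.006, -0.729, -0.685, 1.262], [0.0, 0.0, 0.0, 1.0]]
dispenser 0.91 [264.2, 186.4, 130.3, 71.6] [0.577 0.039 0.091] [[0.31, -0.056, 0.001], [0.721, 0.207, 0.127]]
jam_pot 0.56 [422.5, 326.0, 33.5, 34.6] [ 0.595 -0.483  0.071] [[0.568, -0.51, 0.009], [0.638, -0.44, 0.087]]
spoon 0.67 [324.0, 364.2, 26.5, 18.7] [ 0.31  -0.424  0.014] [[0.266, -0.552, -0.0], [0.363, -0.401, 0.251]]
toaster 0.93 [235.0, 108.2, 81.5, 69.5] [0.53  0.459 0.161] [[0.392, 0.441, 0.004], [0.651, 0.596, 0.185]]
1.0
```

```bash
python3 - <<'E'
from h import *
a=cv2.imread("pics/scene1.png")[170:290,240:420];b=cv2.imread("pics/side1.png")[170:290,240:420]
cv2.imwrite("pics/crop1.png",cv2.resize(np.vstack([a[:,20:],b[:,:160]]),None,fx=2.5*1,fy=2.5,interpolation=cv2.INTER_CUBIC))
cv2.imwrite("pics/crop1.png",cv2.resize(np.hstack([a[:,:160],b[:,:160]]),None,fx=2.5,fy=2.5,interpolation=cv2.INTER_CUBIC))
for n in ["lever_right","lever_left","dispenser"]:
    pass
E
```

```text
(no output)
```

View pics/crop1.png

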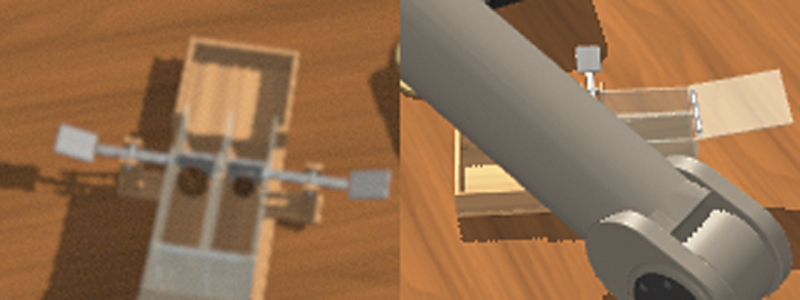

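View pics/scene1.png

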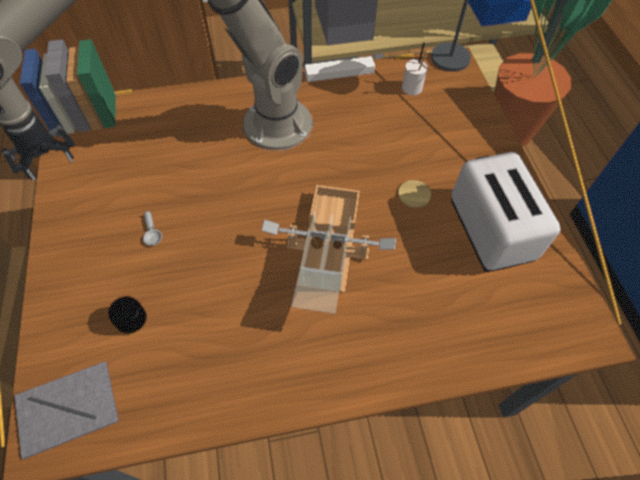

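```bash
python3 - <<'E'
from h import *
from scipy.spatial.transform import Rotation as R
im,d=get_image("scene")
P={}
for n in ["lever_right","lever_left"]:
    r=cut_out(n,"scene")[0];m=r["pixels"];print(n,r["p"],r["rect"])
    m=cv2.erode(m.astype(np.uint8),np.ones((3,3)))>0  # keeps only the wide paddle mostly
    p=pts("scene",m,d);p=p[(p[:,2]>.055)&(p[:,2]<.1)]
    y=p@np.array([.327,.945,0]); o=(y<y.min()+.045) if n=="lever_right" else (y>y.max()-.045)
    c=p[o];P[n]=np.median(c,0);print(o.sum(),np.round(c.mean(0),4),np.round(P[n],4),np.round(np.ptp(c,axis=0),3))
e=P["lever_left"]-P["lever_right"];print(np.linalg.norm(e[:2]),np.degrees(np.arctan2(e[1],e[0])))
s=state();t=P["lever_right"];Rm=R.from_quat(s["tcp_rot"])
for z in (.2,.12):
    g=np.array([t[0],t[1],z]);print(z,Rm.inv().apply(g-s["tool_pos"])/.15)
E
```

```text
lever_right 0.89 [259.2, 218.4, 65.0, 20.1]
124 [ 0.4422 -0.0827  0.0714] [ 0.4425 -0.0826  0.0714] [0.035 0.042 0.019]
lever_left 0.93 [329.7, 234.7, 65.5, 13.3]
129 [0.5525 0.2071 0.0717] [0.5527 0.2073 0.0715] [0.035 0.044 0.02 ]
0.31014715174761026 69.18971240789736
0.2 [-2.56217816 -2.42253434  0.32200055]
0.12 [-2.5622425  -2.42253786  0.85533388]
```

>>> step_arm(
  xyz=[
    [-0.3,-0.28,0],
    [-0.6,-0.57,0],
    [-0.9,-0.85,0],
    [-0.9,-0.85,0],
  ],
  angular=[
    [0,0,0],
    [0,0,0],
    [0,0,0],
    [0,0,0],
  ],
  grip=[1,1,1,1],
  force=20,
)

```text
time: 1.65
tool_pos: [0.3403, -0.4043, 0.2486]
tcp_rot: [0.849, -0.529, 0.0, -0.001]
ft_force: [-0.5, -1.6, 0.9]
width: 0.0125
```

>>> step_arm(
  xyz=[
    [-0.3,-0.28,0],
    [-0.6,-0.57,0],
    [-0.9,-0.85,0],
    [-0.9,-0.85,0],
  ],
  angular=[
    [0,0,0],
    [0,0,0],
    [0,0,0],
    [0,0,0],
  ],
  grip=[1,1,1,1],
)

```text
time: 2.15
tool_pos: [0.396, -0.2287, 0.2488]
tcp_rot: [0.848, -0.529, 0.0, -0.001]
ft_force: [-0.1, -0.5, 0.5]
width: 0.0001
```

>>> step_arm(
  xyz=[
    [-0.25,-0.24,0.05],
    [-0.5,-0.48,0.1],
    [-0.76,-0.72,0.3],
    [-0.76,-0.72,0.3],
    [-0.76,-0.72,0.3],
    [-0.76,-0.72,0.3],
  ],
  angular=[
    [0,0,-0.05],
    [0,0,-0.1],
    [0,0,-0.15],
    [0,0,-0.2],
    [0,0,-0.242],
    [0,0,-0.242],
  ],
  grip=[1,1,1,1,1,1],
)

```text
time: 2.9
tool_pos: [0.4426, -0.0847, 0.2033]
tcp_rot: [0.983, -0.183, 0.0, 0.0]
ft_force: [-0.6, 0.0, -0.7]
width: -0.0001
```

```bash
python3 - <<'E'
from h import *
from scipy.spatial.transform import Rotation as R
s=state()
im,d=get_image("wrist");c=get_calibration("wrist");K=np.array(c["camera_matrix"]);T=np.array(c["tool_from_camera"])
cv2.imwrite("pics/wrist1.png",im)
Rm=R.from_quat(s["tcp_rot"])
def P(m):
    v,u=np.nonzero(m&(d>0));z=d[v,u]
    p=np.c_[(u-K[0,2])*z/K[0,0],(v-K[1,2])*z/K[1,1],z]@T[:3,:3].T+T[:3,3]
    return p,Rm.apply(p)+s["tool_pos"]
for n in ["lever_right","walnut","macadamia"]:
    for r in cut_out(n,"wrist")[:2]:
        m=cv2.erode(r["pixels"].astype(np.uint8),np.ones((3,3)))>0
        pt,pw=P(m)
        if len(pw): print(n,r["p"],r["rect"],np.round(np.median(pw,0),4),np.round(np.percentile(pw,[2,98],axis=0),3).tolist())
        if n=="lever_right" and len(pw):
            y=pw@np.array([.355,.935,0]);o=(y<np.percentile(y,1)+.042)&(pw[:,2]>.055)&(pw[:,2]<.095)
            print(" pad",np.round(pw[o].mean(0),4),"tool",np.round(pt[o].mean(0),4))
im,d2=get_image("scene");cv2.imwrite("pics/scene2.png",cv2.resize(im[150:310,220:430],None,fx=3,fy=3))
E
```

```text
lever_right 0.89 [288.3, 0.0, 55.4, 271.9] [ 0.4508 -0.0663  0.0698] [[0.424, -0.101, 0.065], [0.487, 0.043, 0.082]]
 pad [ 0.4397 -0.0828  0.0729] tool [-0.0034 -0.0008  0.1304]
walnut 0.97 [320.3, 0.0, 63.5, 51.6] [0.5035 0.0291 0.0763] [[0.49, 0.017, 0.068], [0.519, 0.042, 0.081]]
```

View pics/wrist1.png

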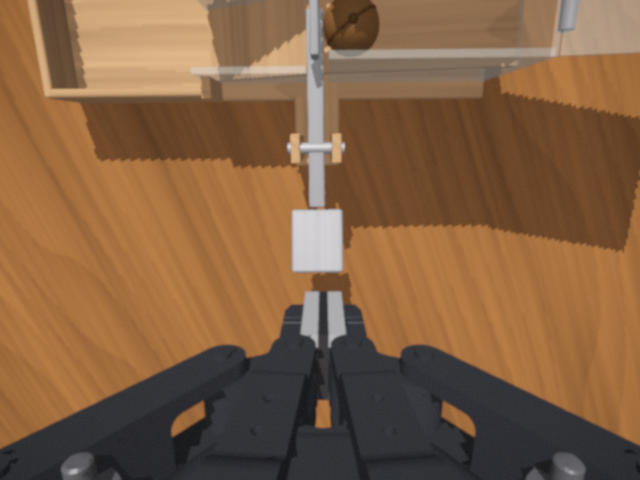

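>>> step_arm(
  xyz=[
    [-0.02,0,0.35],
    [-0.02,0,0.6],
    [-0.02,0,0.7],
    [-0.02,0,0.76],
    [-0.02,-0.01,0.82],
    [-0.02,-0.02,0.88],
    [-0.02,-0.03,0.93],
    [-0.02,-0.03,0.97],
    [-0.02,-0.03,0.97],
    [-0.02,-0.03,0.97],
    [-0.02,-0.03,0.97],
  ],
  angular=[
    [0,0,0],
    [0,0,0],
    [0,0,0],
    [0,0,0],
    [0,0,0],
    [0,0,0],
    [0,0,0],
    [0,0,0],
    [0,0,0],
    [0,0,0],
    [0,0,0],
  ],
  grip=[1,1,1,1,1,1,1,1,1,1,1],
)

```text
time: 4.53
tool_pos: [0.4431, -0.0764, 0.0586]
tcp_rot: [0.984, -0.18, 0.002, -0.001]
ft_force: [0.2, 2.1, 6.8]
width: 0.0001
```

```bash
cat > look.py <<'E'
from h import *
import sys
s=state();print(s["time"],s["tool_pos"],s["ft_force"])
im,d=get_image("scene");cv2.imwrite(f"pics/{sys.argv[1]}.png",cv2.resize(im[150:310,220:430],None,fx=3,fy=3))
ex=np.array([.935,-.355]);ey=np.array([.355,.935]);o=np.array([.4976,.0624])
for n in ["walnut","macadamia","lever_right","lever_left"]:
    for r in cut_out(n,"scene")[:1]:
        p=pts("scene",r["pixels"],d)
        if len(p):
            m=np.median(p,0);q=m[:2]-o;print(n,round(r["p"],2),r["rect"],"disp",np.round([q@ex,q@ey,m[2]],3))
            if n[0]=='l':
                a=(p[:,:2]-o)@ey;k=(abs(a)>.137)&(abs(a)<.185)&(p[:,2]>.02)&(p[:,2]<.1);print(" pad z",np.round(np.median(p[k,2]),4),k.sum())
E
python3 look.py scene3
```

```text
4.525 [ 0.44305197 -0.07641299  0.05857586] [0.24070899 2.14613719 6.81702366]
macadamia 0.39 [335.7, 240.8, 2.7, 7.9] disp [0.02  0.026 0.066]
lever_right 0.8 [265.0, 221.0, 54.3, 17.4] disp [-0.002 -0.065  0.083]
 pad z 0.0401 48
lever_left 0.58 [329.7, 237.6, 64.7, 12.5] disp [-0.011  0.13   0.068]
 pad z 0.0725 174
```

View pics/scene3.png

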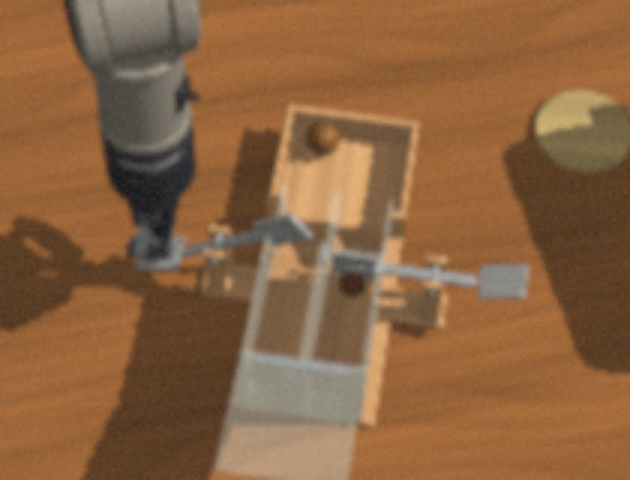

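The walnut is already in the tray (crop pixel 323,137), the right gate is up, and the macadamia is still behind its gate (350,283). I'll hold a moment longer, then release.

>>> step_arm(
  xyz=[
    [0,0,0],
    [0,0,0],
    [0,0,0],
    [0,0,0],
    [0,0,0],
    [0,0,0],
  ],
  angular=[
    [0,0,0],
    [0,0,0],
    [0,0,0],
    [0,0,0],
    [0,0,0],
    [0,0,0],
  ],
  grip=[1,1,1,1,1,1],
)

```text
time: 5.52
tool_pos: [0.4431, -0.0765, 0.0586]
tcp_rot: [0.984, -0.18, 0.002, -0.001]
ft_force: [0.3, 1.8, 6.8]
width: 0.0
```

>>> step_arm(
  xyz=[
    [0,0.01,-0.06],
    [0,0.02,-0.12],
    [0,0.03,-0.18],
    [0,0.03,-0.24],
    [0,0.03,-0.32],
    [0,0.03,-0.5],
    [0,0.03,-0.75],
    [0,0.03,-0.95],
    [0,0.03,-0.95],
    [0,0.03,-0.95],
  ],
  angular=[
    [0,0,0],
    [0,0,0],
    [0,0,0],
    [0,0,0],
    [0,0,0],
    [0,0,0],
    [0,0,0],
    [0,0,0],
    [0,0,0],
    [0,0,0],
  ],
  grip=[1,1,1,1,1,1,1,1,1,1],
)

```text
time: 6.78
tool_pos: [0.4383, -0.082, 0.1995]
tcp_rot: [0.983, -0.181, -0.001, 0.0]
ft_force: [-0.1, -0.6, -0.1]
width: 0.0002
```

```bash
python3 look.py scene4
```

```text
6.775 [ 0.43834758 -0.08198943  0.19953037] [-0.0821542  -0.59268854 -0.08044711]
lever_right 0.97 [261.6, 219.5, 61.9, 20.2] disp [ 0.002 -0.12   0.068]
 pad z 0.0722 170
lever_left 0.55 [329.3, 233.3, 68.1, 16.4] disp [-0.003  0.117  0.069]
 pad z 0.0723 170
```

View pics/scene4.png

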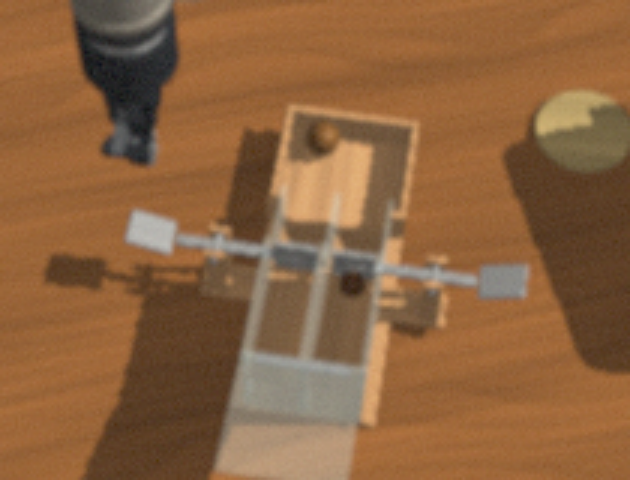

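The walnut hasn't moved (323,137), both paddles are level at 72 mm with the gates shut, the macadamia is in its lane (351,283), and the arm is clear.

```bash
python3 -c "
from plant import *
print(sign_off())"
```

```text
the job is handed in; nothing more can be done
None
```

The walnut is out of the dispenser and in the tray, and I handed the job in at about 6.8 s of the 34 s allowed. It was in the right lane, so I pressed the right paddle with closed fingertips. The paddle went down to about 40 mm above the desk and took about 7 N. I kept it down for about another second after seeing the walnut in the tray, then let the lever come back up.

**Last checks:**
- **Walnut:** it was at the same spot in the tray in two pictures about 2 s apart. I judged this by eye, because the network did not find it there.
- **Levers:** both paddles measured 72 mm high (73 mm expected at rest), and both gates look shut.
- **Macadamia:** it looks unmoved behind its gate, also judged by eye because the network missed it in the final picture.
- **Arm:** it stands clear, with the TCP 0.20 m above the desk and a wrist force of about 0.6 N, which is no contact.
- **Bystanders:** the arm stayed clear of them on its path. I did not measure the jam pot, coaster, spoon or toaster again at the end.

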